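# Start the bench suction and ready the polishing handpiece over the ring

## Robot

A 6-joint arm with a two-finger parallel gripper is mounted at the origin on the work surface. World frame = base frame: x ahead of the robot, y to its left, z up, the work surface at z = 0. Lengths are in m, angles in rad, forces in N, time in s.
With the tool pointing down it reaches from about 0.375 to 0.925 m from the base axis. Payload 5.7 kg.
Tool frame: the origin (TCP) lies midway between the tips of the shut fingers; the grasp point (between the pads) lies 19 mm behind it; z points along the fingers, y is the line along which they close (so a half turn about z gives the same grasp; the last joint's range is limited). The gripper opens to 88 mm and grips with 3 to 60 N. Pads are 20 mm wide; open, the fingers measure 115 mm over their backs; the gripper's body (75 mm by 178 mm) begins 61 mm behind the grasp point.
Start: joints at [-1.25, 0.359, 1.51, -0, 1.272, -0.115], TCP at [0.253, -0.544, 0.223] pointing down, gripper open.
Joint ranges: [-2.97, 2.97], [-1.01, 2.36], [0.21, 2.38], [-0.96, 4.11], [0.2, 2.71], [-2.98, 2.98]. Speed limits (rad/s): [2.39, 2.39, 3.14, 3.14, 3.14, 3.14].

## Interface

Orientations are given as a unit quaternion [x, y, z, w].
In Python, from bench import move_ptp, servo_line, goto_joints, move_gripper, sleep, inverse_kinematics, capture, PlanningError, close_job, spot_in, silhouettes, current_clock, current_joint_pos, current_qvel, current_joint_torque, current_position, current_orientation, current_force, current_torque, current_finger_gap, current_grip_force gives the robot as it stands. Calls block until the motion is done:
- move_ptp(position, orientation): joint-space move of the TCP to a pose.
- servo_line(position, orientation=None, rate=0.15, contact_N=None): straight line of the TCP; orientation=None keeps the orientation; rate is the mean speed in m/s. With contact_N (N) it stops when the force on the tool has changed by that much, and returns True; else False.
- goto_joints(angles): joint-space move.
- move_gripper(opening): finger opening in m; the grip force is fixed at half the most; returns when the fingers have stopped.
- sleep(seconds).
- inverse_kinematics(position, orientation): joint angles nearest the present ones, or None.
- capture(name): name is "side" or "top" or "wrist"; returns a dict with "image" (400x640x3 uint8, blue, green, red), "range_z" (400x640 float32, m along the optical axis (not along the pixel's ray), 0 where there is no reading), "intrinsics" (3x3 intrinsics, pixels), "R" (3x3) and "t" (3): a world point X has camera coordinates R X + t. Camera axes: x right, y down, z forward; pixel columns grow to the right and rows downward; lengths in m; the calibration is good to about 2 mm. A picture is of the moment at which its call begins.
A pose or a line that the arm cannot do raises PlanningError and nothing moves.
- close_job(): hands the job in; it is judged then, once.
Trained networks look in the newest picture that a camera, given by its name, has taken for a name from the list of things; names that differ only in an ending like _2 or _b are one class to them, and where a whole thing is asked for, a point or a joint stands for the part that bears it (a point fixed in the world has none). Each returns a list of dicts, best first, with "conf" (0 to 1); they miss things now and then, are a little off and sometimes report something else, mostly with a low value. They report only what shows in the picture. A call takes as long as a camera call.
- spot_in(camera, query): "xy" ([column, row] in pixels, amid what is visible of it).
- silhouettes(camera, query): "region" (400x640 bool, what is visible of it) and "xy" ([column, row] in pixels, amid what is visible of it).
Readings, each from a call of its own:
- current_clock(): time.
- current_joint_pos(): joint angles.
- current_qvel(): joint speeds.
- current_joint_torque(): joint torques, N m.
- current_position(): TCP position.
- current_orientation(): TCP orientation.
- current_force(): force on the tool from outside, world axes, zero at the start.
- current_torque(): the same for the moment, N m.
- current_finger_gap(): finger opening in m.
- current_grip_force(): force on a finger pad.
Only numpy, scipy, OpenCV 4.12 (cv2) and the standard library are available. Lean on these libraries where they do the work, as an engineer would, in place of code of your own. Each camera call takes 0.05 s, during which the arm holds its last target. There are 200 camera calls.

## Task

Start the bench suction: press the plunger head on top of the grey unit all the way down to its stop and let it spring back up. Then draw the metal polishing handpiece (the plain cylinder, not the tapered ring mandrel) up out of the wooden block, lean it over to about 45 degrees with its nose pointing down, and bring the nose about 3 cm above the signet ring in the ball vise, touching neither ring nor vise. Finish there, still holding the handpiece steady in the gripper, and leave the mandrel, spool and jar where they are.

Things in the scene. Friction and masses are not known exactly. Their poses are not given: they have to be found in the camera images.
- plunger (a joint): travel of the suction unit's bright metal plunger head: 0 m up at rest, grows as it is pressed down, 0.012 m at its hard stop; a spring resists with 2 N at the start and 8 N at the stop and pushes it back up when released
- plunger_top (a point): centre of the flat top of the plunger head (round, 36 mm across, 10 mm thick), 117 mm above the table at rest, 105 mm when pressed home; it moves with the head, z up
- suction: grey bench suction unit, fixed, a box 130 mm (its x) by 150 mm (its y), 79 mm high, with a dark collar 48 mm across and 12 mm high in the middle of its top (to 91 mm) around the steel stem of the plunger head; origin under its centre, on the table, z up
- block: wooden tool block, fixed, 80 mm (its x) by 170 mm (its y), 70 mm high; origin under its centre on the table, z up. Two upright round bores 28 mm wide and 60 mm deep, open at the top, lie at its y = -45 mm and y = +45 mm; one holds the handpiece, the other the mandrel
- handpiece: loose polishing handpiece, about 0.16 kg, standing nose down in one bore: plain aluminium cylinder 26 mm across with two thin black bands, 165 mm long, its last 26 mm narrowing to a 10 mm steel nose. Origin at the nose end, z from nose to tail (up in the block; nose 10 mm, tail 175 mm above the table, 105 mm stand out of the block). Round: grip from any side, yaw is free
- nose (a point): the nose end of the handpiece: the middle of its 10 mm flat end (same point as the handpiece's origin; z points to the tail)
- grip (a point): point on the handpiece's axis 125 mm from the nose and 40 mm below the tail, a good place to grip
- mandrel: ring mandrel, loose, in the other bore: dark wooden handle 26 mm across and 90 mm long standing in the bore, tapering steel above it, 170 mm long in all, its top 180 mm above the table; origin at the lower end, z up. To be left in its bore
- vise: engraver's ball vise, fixed, round, 110 mm across, 90 mm to the top of its two steel jaws (they span 53 mm by 74 mm, with a screw reaching to 54 mm from the middle along its x); origin under its centre on the table, z up. A small brass signet ring is clamped upright in the middle and belongs to the vise
- ring_top (a point): centre of the flat round face (16 mm across) on top of the signet ring, 107.5 mm above the table, in the middle of the vise; z up
- spool: bare wooden wire spool, loose, standing upright, 48 mm across and 60 mm high; origin under its centre. To be left alone
- jar: glass jar with black lid, loose, 60 mm across and 60 mm high; origin under its centre. To be left alone

How it is judged:
By the outcome, as a careful person would: the job done as asked, in the order asked, and still so for the second after the job is handed in, while the arm keeps its last pose, push and grip.
It also fails if it takes over 48 s, if anything falls off the work surface, if the arm or the gripper's body presses on something with over 40 N, if the wrist force passes 120 N, or if a joint passes its speed limit or range.

## Working session

There is one attempt and no reset: what is moved stays moved. The work goes in short steps, each a Python script; the robot and the scene stay as the last script left them, time stands still between calls to the robot, and variables do not carry over. Pictures are saved under pics/ and viewed, at most 10 in all, crops included, and the job is handed in when it is done.

```bash
ls; mkdir -p pics
cat > h.py <<'E'
import numpy as np, cv2
from bench import *
def pts(c,mask):
    v,u=np.nonzero(mask&(c["range_z"]>0)); z=c["range_z"][v,u]
    K=c["intrinsics"]; p=np.stack([(u-K[0,2])*z/K[0,0],(v-K[1,2])*z/K[1,1],z],1)
    return (p-c["t"])@c["R"]
E
python3 - <<'E'
from h import *
ims=[]
for cam in ["top","side"]:
    c=capture(cam); cv2.imwrite(f"pics/{cam}0.png",c["image"])
    print(cam,"campos",(-c["R"].T@c["t"]).round(3))
    for n in ["plunger_top","suction","block","handpiece","mandrel","vise","spool","jar"]:
        for s in silhouettes(cam,n)[:2]:
            P=pts(c,s["region"])
            if len(P)==0: continue
            zt=np.percentile(P[:,2],97); T=P[P[:,2]>zt-.008]
            print(n,round(s["conf"],2),np.round(s["xy"]),len(P),"med",np.median(P,0).round(3),"topz",zt.round(3),"topmid",((T.min(0)+T.max(0))/2).round(3),"lo",P.min(0).round(3),"hi",P.max(0).round(3))
print(current_clock())
E
```

```text
pics
top campos [0.441 0.032 0.979]
plunger_top 0.74 [461. 246.] 206 med [ 0.465 -0.281  0.117] topz 0.12 topmid [ 0.465 -0.282  0.116] lo [ 0.449 -0.3    0.09 ] hi [ 0.481 -0.265  0.12 ]
suction 0.76 [451. 247.] 3920 med [ 0.464 -0.271  0.079] topz 0.117 topmid [ 0.465 -0.282  0.115] lo [ 0.388 -0.394 -0.003] hi [ 0.551 -0.197  0.12 ]
handpiece 0.53 [209. 228.] 300 med [0.507 0.279 0.155] topz 0.177 topmid [0.508 0.286 0.174] lo [0.495 0.271 0.052] hi [0.531 0.335 0.178]
handpiece 0.39 [201. 236.] 2181 med [0.498 0.324 0.07 ] topz 0.073 topmid [0.506 0.331 0.121] lo [ 0.46   0.244 -0.003] hi [0.559 0.426 0.176]
mandrel 0.7 [171. 237.] 232 med [0.502 0.37  0.12 ] topz 0.18 topmid [0.503 0.376 0.178] lo [0.49  0.362 0.066] hi [0.515 0.384 0.183]
vise 0.55 [324. 187.] 1523 med [0.606 0.024 0.073] topz 0.094 topmid [0.621 0.023 0.098] lo [ 0.561 -0.032 -0.002] hi [0.68  0.079 0.111]
spool 0.93 [264. 161.] 364 med [0.694 0.172 0.059] topz 0.063 topmid [0.698 0.174 0.06 ] lo [0.675 0.152 0.001] hi [0.721 0.197 0.064]
jar 0.6 [395. 150.] 497 med [ 0.711 -0.148  0.059] topz 0.063 topmid [ 0
[... 676 characters left out ...]
18]
block 0.65 [347. 339.] 3770 med [0.503 0.401 0.069] topz 0.071 topmid [0.505 0.333 0.082] lo [ 0.457  0.166 -0.003] hi [0.55  0.422 0.1  ]
handpiece 0.94 [351. 264.] 632 med [0.511 0.298 0.142] topz 0.175 topmid [0.508 0.327 0.174] lo [ 0.488  0.004 -0.004] hi [0.528 0.38  0.181]
mandrel 0.56 [349. 310.] 700 med [0.502 0.385 0.115] topz 0.18 topmid [0.502 0.379 0.176] lo [0.49  0.339 0.063] hi [0.515 0.392 0.181]
vise 0.71 [307. 229.] 1781 med [0.611 0.058 0.059] topz 0.091 topmid [0.621 0.028 0.096] lo [ 0.559 -0.179 -0.002] hi [0.686 0.081 0.11 ]
spool 0.82 [259. 264.] 606 med [0.695 0.187 0.037] topz 0.061 topmid [0.698 0.178 0.057] lo [ 0.674  0.098 -0.002] hi [0.728 0.201 0.062]
0.9
```

View pics/top0.png

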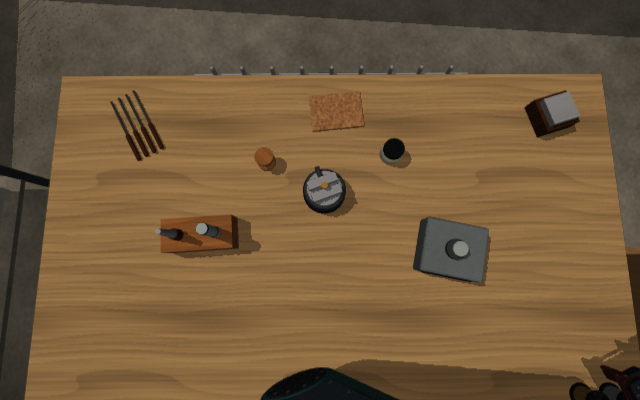

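View pics/side0.png

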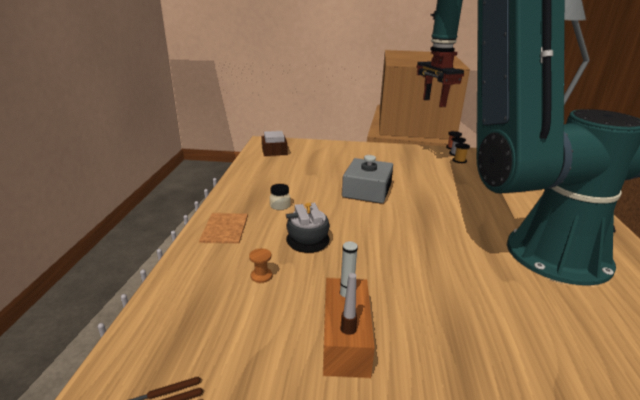

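The top view shows the handpiece at about (205,229), the mandrel at (168,233), the ring and vise at (324,188), and the plunger at (460,248). The networks agree. Next I'll refine the points, check the IK for the finish pose, and press the plunger.

```bash
cat >> h.py <<'E'
from scipy.spatial.transform import Rotation as Ro
def quat(z,y):
    z=np.array(z,float);z/=np.linalg.norm(z);y=np.array(y,float);y-=z*(y@z);y/=np.linalg.norm(y)
    return Ro.from_matrix(np.stack([np.cross(y,z),y,z],1)).as_quat()
E
python3 - <<'E'
from h import *
c={k:capture(k) for k in("top","side")}
for cam in c:
    P=pts(c[cam],np.ones((400,640),bool))
    def box(n,ctr,r,z0,z1):
        Q=P[(np.hypot(P[:,0]-ctr[0],P[:,1]-ctr[1])<r)&(P[:,2]>z0)&(P[:,2]<z1)]
        if len(Q): print(cam,n,len(Q),"mid",((Q.min(0)+Q.max(0))/2).round(4),"med",np.median(Q,0).round(4),"span",np.ptp(Q,0).round(3))
    box("ring",(.621,.024),.03,.103,.12); box("hp",(.508,.288),.03,.168,.18); box("hpbody",(.508,.288),.03,.08,.165); box("plg",(.465,-.281),.03,.113,.122); box("mandrel",(.503,.376),.03,.172,.19)
nose=np.array([.621,.024,.1385])
for az in range(-180,180,30):
    a=np.radians(az); z=np.array([np.cos(a),np.sin(a),-1]); z/=2**.5; s=np.array([-np.sin(a),np.cos(a),0])
    for nm,y in(("side",s),("-side",-s),("plane",np.cross(z,s)),("-plane",-np.cross(z,s))):
        q=inverse_kinematics(nose-.106*z,quat(z,y))
        if q is not None: print(az,nm,np.round(q,2))
for y in([1,0,0],[-1,0,0]): print("grasp",y,inverse_kinematics([.508,.286,.116],quat([0,0,-1],y)),inverse_kinematics([.508,.286,.216],quat([0,0,-1],y)))
E
```

```text
top ring 36 mid [0.6146 0.0244 0.1077] med [0.6131 0.0244 0.1077] span [0.013 0.014 0.007]
top hp 130 mid [0.5084 0.2855 0.1739] med [0.5082 0.2854 0.1745] span [0.026 0.025 0.01 ]
top hpbody 125 mid [0.5079 0.2811 0.1225] med [0.5052 0.2759 0.1264] span [0.024 0.016 0.084]
top plg 194 mid [ 0.4649 -0.283   0.1172] med [ 0.4647 -0.2826  0.1173] span [0.031 0.034 0.007]
top mandrel 36 mid [0.5032 0.376  0.1784] med [0.5021 0.3748 0.1798] span [0.011 0.012 0.01 ]
side ring 22 mid [0.6138 0.0271 0.1059] med [0.6141 0.0282 0.1067] span [0.013 0.016 0.004]
side hp 142 mid [0.5082 0.29   0.1723] med [0.5078 0.2921 0.1744] span [0.026 0.027 0.009]
side hpbody 413 mid [0.5084 0.2948 0.1225] med [0.5115 0.2983 0.1341] span [0.025 0.017 0.085]
side plg 44 mid [ 0.4641 -0.2793  0.1158] med [ 0.4655 -0.2766  0.116 ] span [0.033 0.041 0.005]
side mandrel 64 mid [0.5023 0.3782 0.1768] med [0.5023 0.3808 0.1792] span [0.011 0.014 0.009]
-180 side [-0.05  1.04  0.5  -0.05  2.39  1.5 ]
-180 -side [-0.05  1.04  0.5  -0.05  2.39 -1.64]
-180 -plane [-0.05  1.04  0.5  -0.05  2.39 -0.07]
-150 side [ 0.14 
[... 1435 characters left out ...]
 0.8   1.    0.47  1.98 -2.46]
120 -plane [-0.42  0.8   1.    0.47  1.98  0.68]
150 side [-0.23  0.96  0.66  0.27  2.27  1.95]
150 -side [-0.23  0.96  0.66  0.27  2.27 -1.19]
150 plane [-0.23  0.96  0.66  0.27  2.27 -2.76]
150 -plane [-0.23  0.96  0.66  0.27  2.27  0.38]
grasp [1, 0, 0] [ 3.94299476e-01  4.48933429e-01  1.66357701e+00 -4.44089210e-16
  1.02908221e+00  3.94299476e-01] [ 3.94299476e-01  3.40484421e-01  1.55636775e+00 -4.44089210e-16
  1.24474048e+00  3.94299476e-01]
grasp [-1, 0, 0] [ 3.94299476e-01  4.48933429e-01  1.66357701e+00 -4.44089210e-16
  1.02908221e+00 -2.74729318e+00] [ 3.94299476e-01  3.40484421e-01  1.55636775e+00 -4.44089210e-16
  1.24474048e+00 -2.74729318e+00]
```

Run:
```python
from h import *
q=quat([0,0,-1],[1,0,0]); p=np.array([.4647,-.281,.14])
move_gripper(0.0)
move_ptp(p,q); print(current_clock(),current_position())
servo_line([*p[:2],.119],rate=.08)
f0=current_force()
hit=servo_line([*p[:2],.098],rate=.02,contact_N=22)
print(hit,current_position(),current_force()-f0); c=capture("side")
cv2.imwrite("pics/press.png",cv2.resize(c["image"][110:230,280:460],None,fx=4,fy=4))
servo_line(p,rate=.1); sleep(.2); c=capture("top")
P=pts(c,silhouettes("top","plunger_top")[0]["region"]); print(np.percentile(P[:,2],[50,90]))
print(current_clock())
```

```text
3.65 [ 0.46482286 -0.28221234  0.14039977]
True [ 0.46501826 -0.28129919  0.10532069] [-1.30930908  1.21228866  9.57505385]
[0.1170375 0.1190821]
5.6667
```

View pics/press.png

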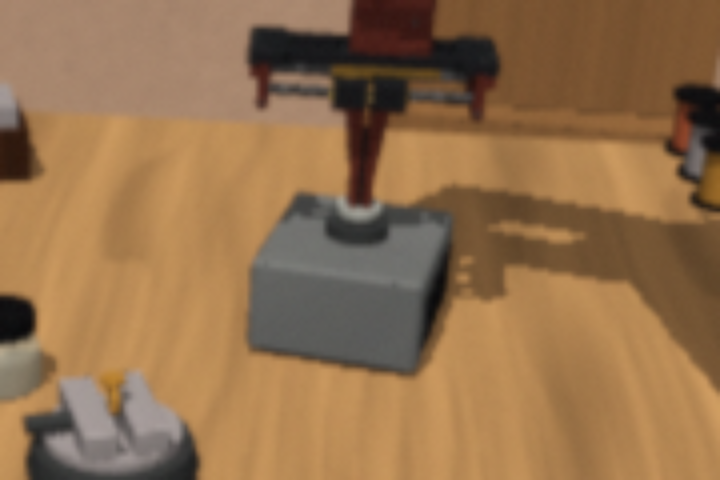

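The picture shows the head at about (360,210) pressed down onto its collar. The trigger force was well above the 8 N spring, so it reached the stop, and it then sprang back to 117 mm. Now the handpiece.

Run:
```python
from h import *
q=quat([0,0,-1],[1,0,0]); x,y=.5083,.287
p=current_position(); servo_line([p[0],p[1],.24],rate=.2)
move_ptp([x,y,.24],q); move_gripper(.06); print(current_clock(),current_position())
print(servo_line([x,y,.116],rate=.1,contact_N=12),current_position())
move_gripper(0.0); sleep(.2)
print(current_clock(),current_finger_gap(),current_grip_force(),current_force())
f0=current_force()
print(servo_line([x,y,.216],rate=.07,contact_N=20),current_position(),current_force()-f0,current_finger_gap(),current_clock())
c=capture("side"); cv2.imwrite("pics/lift.png",cv2.resize(c["image"][150:400,240:460],None,fx=2.4,fy=2.4))
```

```text
9.3917 [0.50826208 0.28702203 0.24000099]
False [0.50888563 0.2872646  0.11670441]
11.6083 0.025798130385324095 29.992380738258362 [0.1949527  0.03298483 1.02990608]
False [0.50797494 0.28685603 0.21544387] [-0.07855896 -0.95479117 -4.00346512] 0.025340781316106162 13.1833
```

View pics/lift.png

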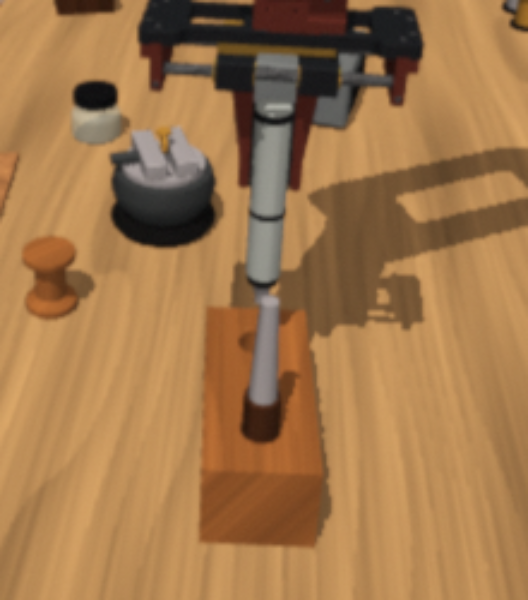

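The handpiece is out of the block, with its nose at about (262,295) in the crop and clear of the bore. The mandrel hasn't moved. Next I'll lean it over above the ring and measure.

```bash
cat >> h.py <<'E'
def axis(cam,ring):
    """axis of held handpiece from camera points round it: fit fixed-radius cylinder"""
    from scipy.optimize import least_squares
    c=capture(cam); s=[s for s in silhouettes(cam,"handpiece")]
    if not s: return c,None
    tcp=np.array(current_position()); P=pts(c,s[0]["region"])
    t=Ro.from_quat(current_orientation()).as_matrix()[:,2]
    d=(P-tcp)@t; r=np.linalg.norm(P-tcp-d[:,None]*t,axis=1)
    B=P[(d>.005)&(d<.07)&(r<.045)]
    def f(v):
        u=t+np.array([v[2],0,v[3]]); u/=np.linalg.norm(u); o=tcp+np.array([v[0],0,v[1]])
        w=B-o; return np.linalg.norm(np.cross(w,u),axis=1)-.013
    v=least_squares(f,[0,0,0,0],loss="soft_l1",f_scale=.002).x
    u=t+np.array([v[2],0,v[3]]); u/=np.linalg.norm(u); o=tcp+np.array([v[0],0,v[1]])
    N=P[(d<.13)&(r<.05)]; L=np.percentile((N-o)@u,99)
    print(cam,s[0]["conf"],len(B),"rms",np.sqrt(np.mean(f(v)**2)).round(4),"dir",u.round(3),"tilt",np.degrees(np.arcsin(-u[2])).round(1),"noselen",L.round(4),"nose",(o+u*L).round(4))
    return c,o+u*L
E
python3 - <<'E'
from h import *
z=np.array([0,-1,-1])/2**.5; q=quat(z,[1,0,0]); ring=np.array([.614,.0255,.1075])
p=current_position(); servo_line([p[0],p[1],.30],rate=.15)
t=ring+[0,0,.09]-.106*z
move_ptp(t,q); sleep(.3); print(current_clock(),current_position(),current_finger_gap(),current_grip_force())
a,_=axis("side",ring); b,_=axis("top",ring)
cv2.imwrite("pics/lean.png",np.hstack([cv2.resize(i["image"][60:300,220:420],None,fx=2,fy=2) for i in(a,b)]))
E
```

```text
15.075 [0.61387929 0.10054716 0.2734173 ] 0.025469523226010225 29.992124140262604
side 0.57 131 rms 0.0006 dir [-0.002 -0.704 -0.711] tilt 45.3 noselen 0.0806 nose [0.6135 0.0438 0.2157]
top 0.65 313 rms 0.0008 dir [ 0.002 -0.706 -0.708] tilt 45.1 noselen 0.094 nose [0.614  0.0341 0.2068]
```

View pics/lean.png

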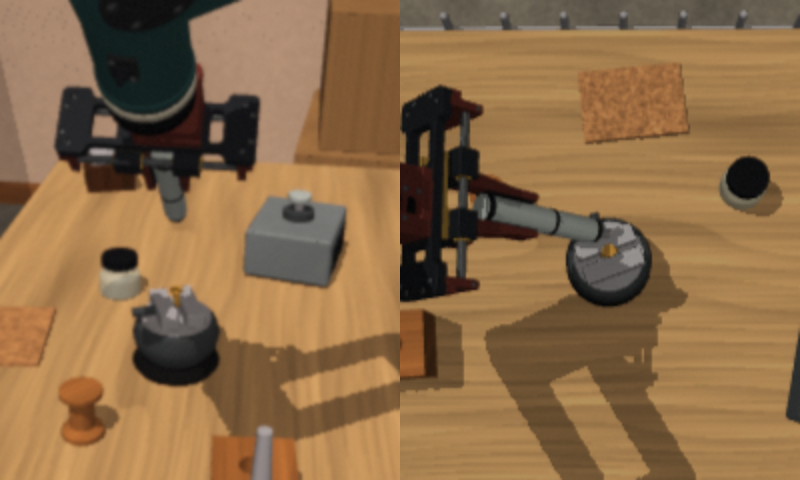

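Leaned at 45° with the nose above the vise. The seen nose length (94 mm against the expected 106 mm) needs checking, so I'll use all depth points near the axis.

Run:
```python
from h import *
for cam in("top","side"):
    c=capture(cam); P=pts(c,np.ones((400,640),bool)); tcp=np.array(current_position()); u=np.array([0,-1,-1])/2**.5
    d=(P-tcp)@u; r=np.linalg.norm(P-tcp-d[:,None]*u,axis=1)
    print(cam)
    for a in np.arange(-.085,.125,.006):
        m=(d>=a)&(d<a+.006)&(r<.022)
        if m.sum(): print(round(a+.003,3),m.sum(),"r50/90",np.percentile(r[m],[50,90]).round(4),"xspan",np.ptp(P[m][:,0]).round(3),"bgr",c["image"].reshape(-1,3)[np.nonzero(c["range_z"].ravel()>0)[0][m]].mean(0).astype(int))
```

```text
top
-0.082 8 r50/90 [0.0174 0.02  ] xspan 0.001 bgr [15 20 36]
-0.076 8 r50/90 [0.0187 0.0209] xspan 0.005 bgr [13 16 36]
-0.07 19 r50/90 [0.0173 0.0205] xspan 0.036 bgr [16 19 39]
-0.064 22 r50/90 [0.0184 0.0213] xspan 0.038 bgr [15 19 41]
-0.058 127 r50/90 [0.0116 0.0176] xspan 0.035 bgr [60 64 66]
-0.052 55 r50/90 [0.0139 0.0203] xspan 0.036 bgr [26 27 33]
-0.046 56 r50/90 [0.0137 0.0204] xspan 0.037 bgr [59 64 69]
-0.04 51 r50/90 [0.0138 0.0198] xspan 0.036 bgr [62 66 71]
-0.034 52 r50/90 [0.0133 0.0205] xspan 0.037 bgr [59 63 68]
-0.028 50 r50/90 [0.0142 0.0203] xspan 0.037 bgr [61 66 72]
-0.022 53 r50/90 [0.014  0.0204] xspan 0.037 bgr [62 67 72]
-0.016 50 r50/90 [0.0136 0.0216] xspan 0.041 bgr [62 67 74]
-0.01 53 r50/90 [0.0139 0.0206] xspan 0.04 bgr [61 66 73]
-0.004 46 r50/90 [0.0135 0.021 ] xspan 0.041 bgr [68 74 80]
0.002 33 r50/90 [0.0136 0.0154] xspan 0.033 bgr [89 97 98]
0.008 29 r50/90 [0.0128 0.0141] xspan 0.024 bgr [ 95 102 100]
0.014 34 r50/90 [0.013  0.0137] xspan 0.024 bgr [ 95 102 101]
0.02 32 r50/90 [0.0132 0.014 ] xspan 0.024 bgr [71 77 76]
0.026 27 r50/90 [0.0
[... 1828 characters left out ...]
17 r50/90 [0.0134 0.0142] xspan 0.024 bgr [58 67 74]
0.026 11 r50/90 [0.0136 0.0141] xspan 0.019 bgr [60 65 66]
0.032 14 r50/90 [0.0134 0.014 ] xspan 0.023 bgr [75 83 87]
0.038 12 r50/90 [0.0132 0.0138] xspan 0.02 bgr [76 83 85]
0.044 10 r50/90 [0.0132 0.0139] xspan 0.019 bgr [76 82 84]
0.05 14 r50/90 [0.0133 0.0139] xspan 0.023 bgr [77 84 87]
0.056 14 r50/90 [0.0131 0.0136] xspan 0.023 bgr [77 86 90]
0.062 12 r50/90 [0.0136 0.0139] xspan 0.021 bgr [76 84 87]
0.068 12 r50/90 [0.0133 0.0143] xspan 0.02 bgr [74 84 90]
0.074 11 r50/90 [0.0134 0.0141] xspan 0.02 bgr [64 79 92]
0.08 4 r50/90 [0.0127 0.0131] xspan 0.009 bgr [ 55  77 100]
0.086 4 r50/90 [0.0123 0.0126] xspan 0.018 bgr [ 64  97 130]
```

There was no slip: the axial profile gives the nose about 106 mm beyond the TCP and the tail at −59 mm. Now lowering to 3 cm above the ring.

Run:
```python
from h import *
z=np.array([0,-1,-1])/2**.5; ring=np.array([.614,.0255,.1075])
print(servo_line(ring+[0,0,.03]-.106*z,rate=.05,contact_N=10)); sleep(.8)
p=np.array(current_position()); R=Ro.from_quat(current_orientation()).as_matrix()
print("nose-ring",p+.106*R[:,2]-ring,R[:,2],current_clock(),current_finger_gap(),current_force(),np.abs(current_qvel()).max())
a,_=axis("top",ring); b,_=axis("side",ring)
for cam,c in(("top",a),("side",b)):
    for n in("mandrel","spool","jar"):
        s=silhouettes(cam,n)
        if s: print(cam,n,s[0]["conf"],np.median(pts(c,s[0]["region"]),0).round(3))
cv2.imwrite("pics/final.png",np.hstack([cv2.resize(i["image"][100:260,220:420],None,fx=2,fy=2) for i in(b,a)]))
```

```text
False
nose-ring [ 2.38235756e-06 -1.93492543e-05  2.99874924e-02] [-3.85542923e-05 -7.07095320e-01 -7.07118241e-01] 17.525 0.025486807423250525 [ 0.40778419  0.60151209 -1.98117859] 0.0007970910882054977
top 0.77 269 rms 0.0009 dir [ 0.    -0.709 -0.705] tilt 44.8 noselen 0.1025 nose [0.614  0.0278 0.1401]
side 0.82 105 rms 0.0004 dir [ 0.002 -0.706 -0.708] tilt 45.1 noselen 0.0764 nose [0.6136 0.0465 0.1578]
top mandrel 0.75 [0.501 0.37  0.121]
top spool 0.55 [0.706 0.164 0.059]
top jar 0.64 [ 0.711 -0.149  0.059]
side mandrel 0.87 [0.502 0.384 0.118]
side spool 0.84 [0.695 0.188 0.034]
side jar 0.6 [ 0.714 -0.131  0.037]
```

View pics/final.png

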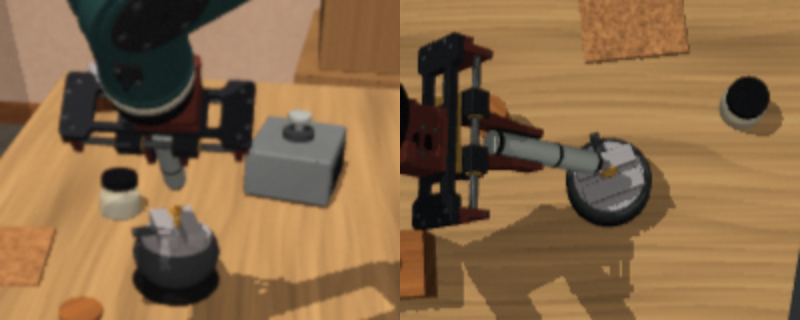

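The pictures show the nose above the ring, at about (175,185) over (178,215) in the side crop, clear of the jaws. The spool, jar and mandrel are where they were; the spool is just partly hidden from the top camera.

```bash
python3 -c "
from bench import *
print(close_job())"
```

```text
the job is handed in; nothing more can be done
None
```

The job is handed in at about 18 s: I pressed the plunger to its stop and it sprang back, and the handpiece is held at 45° with its nose about 3 cm above the ring, touching neither ring nor vise, with the mandrel, spool and jar where they were.

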